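# Find the full carton by feel and set it on the check-weigh plate

### The arm

A 6-joint arm with a two-finger parallel gripper is mounted at the origin on a cart in front of the work surface, level with it; the furniture and walls round the work are solid. World frame = base frame: x ahead of the robot, y to its left, z up, the work surface at z = 0. Lengths are in m, angles in rad, forces in N, time in s.
With the tool pointing down it reaches from about 0.325 to 0.9 m from the base axis. Payload 6.1 kg.
Tool frame: the origin (TCP) lies midway between the tips of the shut fingers; the grasp point (between the pads) lies 19 mm behind it; z points along the fingers, y is the line along which they close (so a half turn about z gives the same grasp; the last joint's range is limited). The gripper opens to 85 mm and grips with 20 to 120 N. Pads are 22 mm wide; open, the fingers measure 114 mm over their backs; the gripper's body (76 mm by 85 mm) begins 54 mm behind the grasp point. The pads swing forward as they close: fully open they stand 13 mm farther back than shut.
Start: joints at [1.021, 0.22, 1.526, -0, 1.395, -0.126], TCP at [0.257, 0.57, 0.231] pointing down, gripper open.
Joint ranges: [-2.98, 2.98], [-0.91, 2.08], [0.09, 2.57], [-1.24, 4.39], [0.2, 2.65], [-2.68, 2.68]. Speed limits (rad/s): [2.57, 2.57, 3.01, 3.14, 3.14, 3.14].

### API

Orientations are given as [roll, pitch, yaw] about the fixed x, y, z axes, in that order (R = Rz(yaw) Ry(pitch) Rx(roll)).
In Python, from plant import movep, move_l, set_joints, gripper_to, hold, inverse_kinematics, observe, get_image, get_calibration, Unreachable, job_done gives the robot as it stands. Calls block until the motion is done:
- movep(position, orientation): joint-space move of the TCP to a pose.
- move_l(position, feed=0.15, rotation=None, max_force=None): straight line of the TCP; rotation=None keeps the orientation; feed is the mean speed in m/s. With max_force (N) it stops when the force on the tool has changed by that much, and returns True; else False.
- set_joints(angles): joint-space move.
- gripper_to(opening, f_grip=None): finger opening in m; f_grip is the grip in N (None keeps the last); returns when the fingers have stopped.
- hold(seconds).
- inverse_kinematics(position, orientation): joint angles nearest the present ones, or None.
- observe(): the state.
- get_image(name): name is "scene" or "top"; returns (picture, depth): 420x560x3 uint8, red, green, blue; 420x560 float32, m along the optical axis (not along the pixel's ray), 0 where there is no reading.
- get_calibration(name): a dict with "intrinsics" (3x3 intrinsics, pixels), "world_from_camera" (4x4, takes a point from camera to world coordinates). Camera axes: x right, y down, z forward; pixel columns grow to the right and rows downward; lengths in m; the calibration is good to about 2 mm. A picture is of the moment at which its call begins. get_calibration takes no time and is no camera call.
A pose or a line that the arm cannot do raises Unreachable and nothing moves.
- job_done(): hands the job in; it is judged then, once.
The state is a dict: "time_s": time; "q": joint angles; "joint_velocities": joint speeds; "joint_torque": joint torques, N m; "eef_pos": TCP position; "tcp_rot": TCP orientation; "ft_force": force on the tool from outside, world axes, zero at the start; "torque": the same for the moment, N m; "opening": finger opening in m; "grasp_force": force on a finger pad.
Only numpy, scipy, OpenCV 4.12 (cv2) and the standard library are available. Lean on these libraries where they do the work, as an engineer would, in place of code of your own. Each camera call takes 0.05 s, during which the arm holds its last target. There are 200 camera calls.

### The job

Three closed look-alike cartons stand on the check-weigher's deck; one is full, two are empty. Find the full one by nudging them gently, and slide it onto the square weigh plate so that the plate sinks fully under it; the cartons crush easily, so push softly, and keep them flat. Never slide an empty carton onto the plate: leave the empty ones standing on the deck, and leave the other things on the bench alone.

Things in the scene. Friction and masses are not known exactly. Their poses are not given: they have to be found in the camera images.
- weigher: check-weigher bolted to the bench: grey painted deck, 16 mm thick, with a square steel weigh plate in it. Origin on the bench under the plate's middle; x to the far carton's side, y to the left carton's side. The deck is a T: x -112 to 120 mm over y -215 to 215 mm, and on to x 215 mm over y -85 to 85 mm. Beyond it is the bench, 16 mm lower.
- plate_center (a point): middle of the weigh plate, at the level of the deck's top (it does not sink with the plate); axes as the weigher's. The plate is 147 mm square in a 150 mm square opening, its top 0.5 mm below the deck's. When it is down, the opening's edges stand 5 mm above it and stop the carton, which can slide up to 29 mm to each side of the centre.
- plate (a joint): sinking of the weigh plate, m: 0 up, 0.005 fully down. A spring holds it up under less than about 4 N; the full carton sends it right down, but only once its trailing corners have left the deck (a turned carton must go nearer the middle); while it still hangs on the opening's edge the plate sinks partway at most. An empty carton does not sink it.
- carton_left: closed plain cardboard carton, 92 x 92 mm, 66 mm high, too wide to grasp, looks like the other two; origin: centre of its underside, z up, x and y square to its sides. One side faces the plate within about 0.3 rad. It starts about 150 mm from the plate's centre, 70 degrees to the left of the far carton's direction. Any of the three may be the full one: empty 0.1 kg, full 0.7 to 0.95 kg.
- carton_far: closed plain cardboard carton, 92 x 92 mm, 66 mm high, too wide to grasp, looks like the other two; origin: centre of its underside, z up, x and y square to its sides. One side faces the plate within about 0.3 rad. It starts beyond the plate, about 150 mm from its centre. Sliding on the deck, an empty carton resists with about 0.5 to 1 N, the full one with 3.4 to 7 N.
- carton_right: closed plain cardboard carton, 92 x 92 mm, 66 mm high, too wide to grasp, looks like the other two; origin: centre of its underside, z up, x and y square to its sides. One side faces the plate within about 0.3 rad. It starts about 150 mm from the plate's centre, 70 degrees to the right of the far carton's direction. The load inside has 6 mm play to each side, so push some 15 mm to feel it all.
- tape_roll: brown roll of packing tape lying flat, 105 mm across, 48 mm high; a bystander, on the bench beside the weigher; origin at the centre of its underside
- sprocket: grey chain sprocket lying flat, 74 mm across, 18 mm high; a bystander, on the bench beside the weigher; origin at the centre of its underside
- tachometer: orange hand tachometer lying flat, 133 x 62 x 28 mm; a bystander, on the bench beside the weigher; origin at the centre of its underside
There are look-alikes about, which are no part of the job. Leave any pink look-alike of the carton_far alone.

How it is judged:
At the end, for the whole second after the job is handed in: One carton stands flat and at rest on the plate, its centre within 32 mm of the plate's centre along each of the plate's directions, and the plate is down by more than 4 of its 5 mm; the other two stand flat and at rest on the deck, their centres more than 100 mm from the plate's centre (value of joint plate above 0.004 m and ((x of carton_left in the frame of plate_center between -0.032 and 0.032 m and y of carton_left in the frame of plate_center between -0.032 and 0.032 m and angle between each of carton_left, carton_far, carton_right's own z axis and vertical below 0.08 rad and linear speed of each of carton_left, carton_far, carton_right below 0.01 m/s and horizontal distance between each of carton_far, carton_right and plate_center above 0.1 m and height (world z) of each of carton_far, carton_right above 0.012 m) or (x of carton_far in the frame of plate_center between -0.032 and 0.032 m and y of carton_far in the frame of plate_center between -0.032 and 0.032 m and angle between each of carton_far, carton_left, carton_right's own z axis and vertical below 0.08 rad and linear speed of each of carton_far, carton_left, carton_right below 0.01 m/s and horizontal distance between each of carton_left, carton_right and plate_center above 0.1 m and height (world z) of each of carton_left, carton_right above 0.012 m) or (x of carton_right in the frame of plate_center between -0.032 and 0.032 m and y of carton_right in the frame of plate_center between -0.032 and 0.032 m and angle between each of carton_right, carton_left, carton_far's own z axis and vertical below 0.08 rad and linear speed of each of carton_right, carton_left, carton_far below 0.01 m/s and horizontal distance between each of carton_left, carton_far and plate_center above 0.1 m and height (world z) of each of carton_left, carton_far above 0.012 m))); the robot touches nothing.
It fails at once if an empty carton is slid onto the plate (a carton's centre within 5 mm of the plate's centre each way, or at rest within 10 mm, while the plate is down by less than 0.7 mm) ((x of carton_left in the frame of plate_center between -0.005 and 0.005 m and y of carton_left in the frame of plate_center between -0.005 and 0.005 m and value of joint plate below 0.0007 m and linear speed of carton_left below 9 m/s) or (x of carton_left in the frame of plate_center between -0.01 and 0.01 m and y of carton_left in the frame of plate_center between -0.01 and 0.01 m and value of joint plate below 0.0007 m and linear speed of carton_left below 0.003 m/s) or (x of carton_far in the frame of plate_center between -0.005 and 0.005 m and y of carton_far in the frame of plate_center between -0.005 and 0.005 m and value of joint plate below 0.0007 m and linear speed of carton_far below 9 m/s) or (x of carton_far in the frame of plate_center between -0.01 and 0.01 m and y of carton_far in the frame of plate_center between -0.01 and 0.01 m and value of joint plate below 0.0007 m and linear speed of carton_far below 0.003 m/s) or (x of carton_right in the frame of plate_center between -0.005 and 0.005 m and y of carton_right in the frame of plate_center between -0.005 and 0.005 m and value of joint plate below 0.0007 m and linear speed of carton_right below 9 m/s) or (x of carton_right in the frame of plate_center between -0.01 and 0.01 m and y of carton_right in the frame of plate_center between -0.01 and 0.01 m and value of joint plate below 0.0007 m and linear speed of carton_right below 0.003 m/s)).
It fails at once if a carton is pushed or squeezed by the robot with more than 22 N (contact force between any of carton_left, carton_far, carton_right and the fingers above 22 N or contact force between any of carton_left, carton_far, carton_right and the arm above 22 N).
It fails at once if a carton is tipped by more than 0.35 rad or lifted by more than 15 mm off the deck (angle between any of carton_left, carton_far, carton_right's own z axis and vertical above 0.35 rad or height (world z) of any of carton_left, carton_far, carton_right above 0.031 m).
It fails at once if the tape roll, sprocket or tachometer is moved by more than 30 mm (distance of any of tape_roll, sprocket, tachometer from where it was at the start of the episode above 0.03 m).
It also fails if it takes over 64 s, if anything falls off the work surface, if the arm or the gripper's body presses on something with over 40 N, if the wrist force passes 120 N, or if a joint passes its speed limit or range.

## Working session

There is one attempt and no reset: what is moved stays moved. The work goes in short steps, each a Python script; the robot and the scene stay as the last script left them, time stands still between calls to the robot, and variables do not carry over. Pictures are saved under pics/ and viewed, at most 10 in all, crops included, and the job is handed in when it is done.

```bash
mkdir -p pics; ls; python3 - <<'E'
from plant import *
import cv2,numpy as np
for n in("top","scene"):
    p,d=get_image(n); cv2.imwrite(f"pics/{n}0.png",p[...,::-1]); np.save(f"{n}_d.npy",d)
    c=get_calibration(n); print(n,c["intrinsics"],c["world_from_camera"])
s=observe();print(s)
E
```

```text
pics
top [[473.16349302   0.         283.90178215]
 [  0.         473.16349302 204.34021906]
 [  0.           0.           1.        ]] [[-0.02833082 -0.98833653  0.14962708  0.33500739]
 [-0.99959186  0.02746166 -0.00787225  0.14867748]
 [ 0.00367143 -0.14978904 -0.98871116  1.48196657]
 [ 0.          0.          0.          1.        ]]
scene [[443.09085271   0.         283.40367518]
 [  0.         443.09085271 214.55538572]
 [  0.           0.           1.        ]] [[ 0.5798929  -0.55054957  0.60051594 -0.11599464]
 [-0.81455111 -0.37806671  0.43996823 -0.36201387]
 [-0.01518923 -0.74428538 -0.66768896  0.80853523]
 [ 0.          0.          0.          1.        ]]
{'time_s': 0.1, 'q': array([ 1.02087378e+00,  2.21151109e-01,  1.52750154e+00, -2.05360835e-05,
        1.39470389e+00, -1.26125385e-01]), 'joint_velocities': array([-3.93407779e-04, -2.09394035e-04, -4.02708569e-03, -2.90149677e-04,
        2.12829086e-04, -8.06465567e-05]), 'joint_torque': array([ 1.24397331e-03, -4.98245430e+01, -3.90548944e+01, -1.39880431e-04,
        5.65183393e-03, -7.46813726e-05]), 'eef_pos': array([0.25675077, 0.56922676, 0.2303037 ]), 'tcp_rot': array([-3.13984024e+00, -2.01829634e-04,  2.71779893e+00]), 'ft_force': array([ 0.32304595, -0.26345789,  0.78972876]), 'torque': array([-0.05791964,  0.04094673, -0.02026056]), 'grasp_force': 0.0, 'opening': 0.08556825628126707}
```

View pics/top0.png

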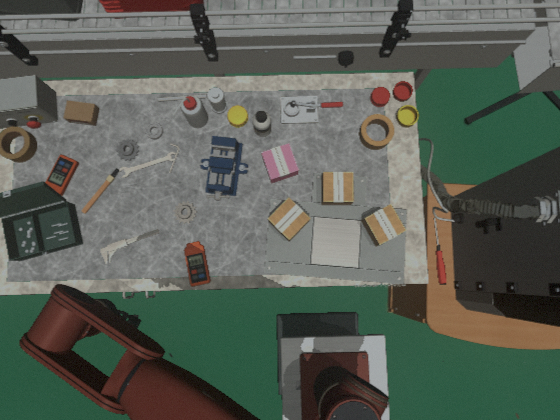

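View pics/scene0.png

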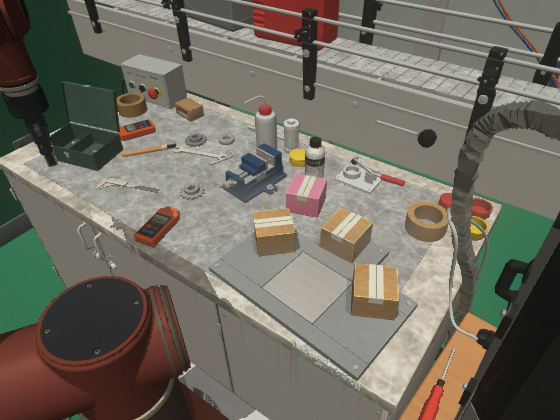

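The top view shows the plate near (335,243), with the cartons left at (289,219), far at (338,187) and right at (384,224). The pink look-alike is at (280,162), the tape roll at (377,130) and the tachometer at (197,265). Next I'll measure poses from the depth.

```bash
cat > h.py <<'E'
from plant import *
import cv2,numpy as np
def cloud(n):
    p,d=get_image(n);c=get_calibration(n);K=c["intrinsics"];T=c["world_from_camera"]
    v,u=np.mgrid[:420,:560]
    P=np.stack([(u-K[0,2])/K[0,0]*d,(v-K[1,2])/K[1,1]*d,d],-1)@T[:3,:3].T+T[:3,3]
    P[d==0]=np.nan
    return p,P
def top_xy(px,z,n="top"):
    c=get_calibration(n);K=c["intrinsics"];T=c["world_from_camera"]
    r=np.c_[(px-K[:2,2])/K[0,0],np.ones(len(px))]@T[:3,:3].T
    return (T[:3,3]+r*((z-T[2,3])/r[:,2])[:,None])[:,:2]
def blobs(mask,z,amin=150):
    out=[]
    cs,_=cv2.findContours(cv2.morphologyEx(mask.astype(np.uint8),cv2.MORPH_OPEN,np.ones((3,3))),cv2.RETR_EXTERNAL,cv2.CHAIN_APPROX_NONE)
    for c in cs:
        if cv2.contourArea(c)<amin: continue
        w=top_xy(c[:,0].astype(float),z)
        (x,y),(a,b),t=cv2.minAreaRect((w*1000).astype(np.float32))
        t=(t+45)%90-45
        out.append((x/1000,y/1000,np.radians(t),a,b))
    return out
def cartons():
    p,P=cloud("top")
    hsv=cv2.cvtColor(p,cv2.COLOR_RGB2HSV)
    z=P[...,2]; m=(z>.068)&(z<.098)&(P[...,0]>.3)&(P[...,0]<.75)&(abs(P[...,1])<.4)
    return [b for b in blobs(m,.082) if 75<b[3]<110 and 75<b[4]<110]
E
python3 - <<'E'
from h import *
p,P=cloud("top")
print("cartons");[print(np.round(b,3),) for b in cartons()]
g=p.astype(int).mean(2); hsv=cv2.cvtColor(p,cv2.COLOR_RGB2HSV)
print("plate pix",p[230:260:10,335],p[243,290],"deck z",P[243,290],P[243,335],P[265,335],P[225,335])
m=np.zeros(g.shape,bool);m[212:272,305:368]=g[212:272,305:368]>(g[243,290]+g[243,335])/2
[print("plate",np.round(b,3)) for b in blobs(m,.0155,600)]
z=P[...,2]
deck=(abs(z-.016)<.008)&(P[...,0]<.62)
v=cv2.resize(p[110:300,170:430],None,fx=3,fy=3,interpolation=cv2.INTER_CUBIC)
cv2.imwrite("pics/crop.png",v[...,::-1])
for u,w in((377,130),(186,212),(197,265),(265,272),(265,210),(410,210),(335,275),(280,162),(305,190)):print(u,w,np.round(P[w,u],3))
E
```

```text
cartons
[ 0.479 -0.16   0.462 92.454 93.538]
[ 0.505  0.126  0.757 91.106 93.083]
[ 5.9500e-01 -2.5000e-02 -2.8000e-02  9.2692e+01  9.1868e+01]
plate pix [[155 154 147]
 [159 157 150]
 [164 162 156]] [130 132 129] deck z [0.43551361 0.12152067 0.01361287] [ 0.43166192 -0.018118    0.01258873] [ 0.3638899  -0.01462217  0.0169012 ] [ 0.48713355 -0.01993632  0.01849101]
plate [ 4.35000e-01 -2.00000e-02 -1.08000e-01  1.42036e+02  1.44193e+02]
377 130 [ 0.794 -0.172  0.003]
186 212 [ 0.544  0.447 -0.001]
197 265 [0.376 0.407 0.03 ]
265 272 [0.349 0.201 0.012]
265 210 [ 0.544  0.197 -0.007]
410 210 [ 0.53  -0.26   0.004]
335 275 [ 0.334 -0.013  0.015]
280 162 [0.68  0.146 0.071]
305 190 [0.603 0.069 0.004]
```

View pics/crop.png

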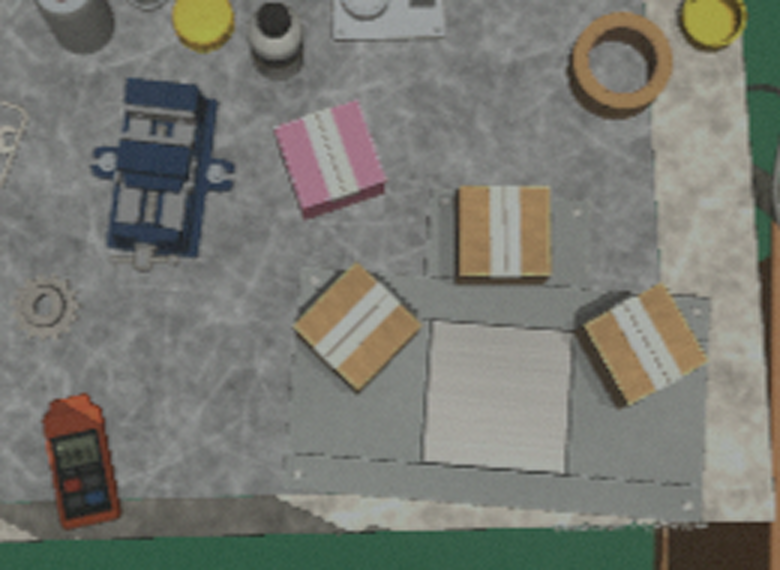

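The plate's centre is about (0.435, -0.020) with yaw about -0.108. The cartons are measured too, and the crop agrees with those numbers. Far and right are well aligned, so I'll nudge those first with two slightly open fingers. I'll also check the clearance on the right.

```bash
cat >> h.py <<'E'
PC=np.array([.435,-.020])
def yawfor(phi,xy):
    q1=np.arctan2(xy[1],xy[0])+np.pi/2
    y=phi+np.pi*np.round((q1-phi)/np.pi); return y
def approach(c,phi,gap,z=.036,zt=.16):
    """tool behind carton centre c for a push along phi"""
    d=np.array([np.cos(phi),np.sin(phi)]);s=c-d*gap
    y=yawfor(phi,s)
    movep([*s,zt],[np.pi,0,y]); gripper_to(.05)
    move_l([*s,z],feed=.12); hold(.2)
    return s,d
def push(s,d,a,b,step=.004,fmax=14,feed=.03,z=.036):
    f0=observe()["ft_force"];L=[]
    for t in np.arange(a,b+1e-6,step):
        r=move_l([*(s+d*t),z],feed=feed,max_force=fmax)
        L.append((round(t*1000),round(float((observe()["ft_force"]-f0)[:2]@-d),2)))
        if r: L.append("STOP");break
    return L
E
python3 - <<'E'
from h import *
p,P=cloud("top");z=P[...,2];m=(z>.03)&(P[...,1]<-.22)&(P[...,1]>-.4)&(P[...,0]>.35)&(P[...,0]<.72)
print("right obstacles",m.sum(), P[m].min(0) if m.any() else 0,P[m].max(0) if m.any() else 0)
c=np.array([.595,-.025]);phi=np.pi-.028
s,d=approach(c,phi,.046+.011+.014)
print(observe()["eef_pos"],observe()["opening"],observe()["time_s"])
print(push(s,d,.004,.034,fmax=9))
print(observe()["time_s"])
E
```

```text
right obstacles 3465 [ 0.35001765 -0.39999941  0.03062518] [ 0.71905147 -0.22150137  0.56476006]
[ 0.66661998 -0.02707448  0.03701294] 0.05009144505694945 4.65
[(4, -0.3), (8, -1.28), (12, 3.0), (16, 3.54), (20, 4.67), (24, 1.92), (28, 3.16), (32, 1.85)]
6.9167
```

```bash
python3 - <<'E'
from h import *
print([np.round(b,3) for b in cartons()])
p=observe()["eef_pos"];d=np.array([np.cos(np.pi-.028),np.sin(np.pi-.028)])
def rd(n=6):
    v=[]
    for _ in range(n): hold(.03);v.append(observe()["ft_force"][:2]@-d)
    return np.round(v,2)
print("contact",rd())
s=p[:2]
move_l([*(s-d*.008),.036],feed=.05);hold(.1);print("free",rd())
move_l([*(s-d*.001),.036],feed=.03)
print(move_l([*(s+d*.012),.036],feed=.03,max_force=9),"after push",rd())
print([np.round(b,3) for b in cartons()],observe()["time_s"])
E
```

```text
[array([ 0.481, -0.163,  0.46 , 92.528, 85.915]), array([ 0.505,  0.126,  0.757, 91.106, 93.083])]
contact [1.78 3.53 2.17 2.93 3.32 2.51]
free [ 0.23 -0.99 -0.46  0.34 -0.53 -0.39]
False after push [3.82 4.66 4.13 4.08 4.09 3.42]
[array([ 0.48 , -0.162,  0.46 , 92.528, 88.529]), array([ 0.505,  0.126,  0.757, 91.106, 93.083])] 8.9917
```

The contact force is about 4.5 N above the free reading, and an empty carton gives at most 1 N, so the far carton is the full one. I'll push it on slowly, then back off and look.

```bash
python3 - <<'E'
from h import *
p=observe()["eef_pos"];s=p[:2]
print(p)
goal=PC+np.array([.060+.012,-.002]);v=goal-s;n=np.linalg.norm(v);d=v/n
print(d,n,push(s,d,.010,n,step=.012,fmax=12),observe()["eef_pos"])
e=observe()["eef_pos"][:2]
move_l([*(e-d*.03),.036],feed=.08);move_l([*(e-d*.03),.16],feed=.15);movep([.42,.3,.25],[np.pi,0,2.6])
q,P=cloud("top")
print([np.round(b,3) for b in cartons()],observe()["time_s"])
for b in cartons():
    pass
m=(P[...,2]>.06)&(np.hypot(P[...,0]-PC[0],P[...,1]-PC[1])<.04);print("top z",np.median(P[m][:,2]))
cv2.imwrite("pics/c2.png",cv2.resize(q[110:300,170:430],None,fx=3,fy=3)[...,::-1])
E
```

```text
[ 0.62215352 -0.025753    0.03612597]
[-0.99946933  0.03257395] 0.1152146655737797 [(10, -0.94), (22, 1.55), (34, -0.83), (46, 0.27), (58, -0.63), (70, -1.72), (82, -1.53), (94, -2.93), (106, -0.49)] [ 0.5163005  -0.02231189  0.03614926]
[array([ 4.6000e-01, -2.1000e-02, -2.8000e-02,  9.0018e+01,  8.9262e+01]), array([ 0.479, -0.159,  0.464, 92.18 , 93.997]), array([ 0.505,  0.126,  0.757, 91.106, 93.025])] 17.1833
top z 0.07559252306924824
```

View pics/c2.png

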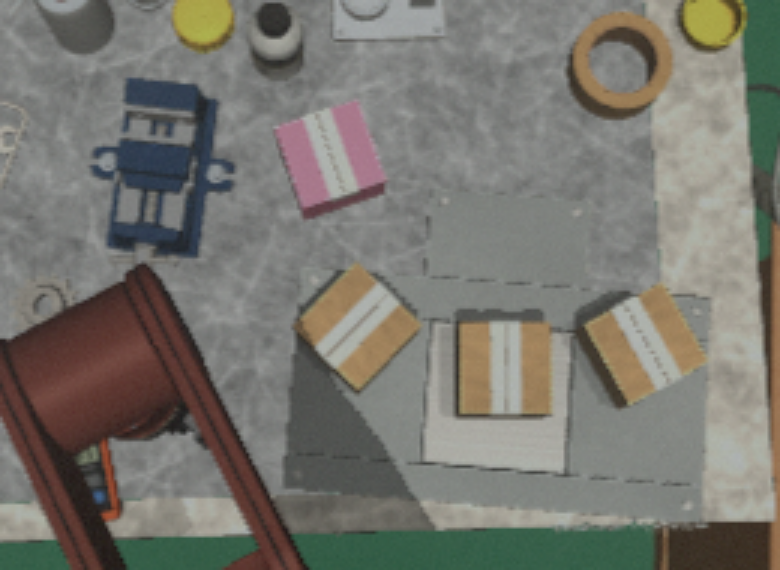

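The carton sits at about (0.460, -0.021), 25 mm from the centre with its trailing edge right at the opening. I'll push it about 18 mm further and compare the top heights.

```bash
cat >> h.py <<'E'
def tops():
    q,P=cloud("top");z=P[...,2]
    for b in cartons():
        m=(z>.06)&(np.hypot(P[...,0]-b[0],P[...,1]-b[1])<.035);A=P[m]
        k=np.linalg.lstsq(np.c_[A[:,:2]-A[:,:2].mean(0),np.ones(len(A))],A[:,2],rcond=None)[0]
        r=np.array([[np.cos(.108),-np.sin(.108)],[np.sin(.108),np.cos(.108)]])@(np.array(b[:2])-PC)
        print(np.round(b,3),"plate frame",np.round(r,4),"top z",np.round(A[:,2].mean(),4),"slope",np.round(k[:2],3))
E
python3 - <<'E'
from h import *
tops()
c=np.array([.460,-.021]);phi=np.pi
s,d=approach(c,phi,.072)
print(push(s,d,.004,.072-.060+.019,step=.003,fmax=12),observe()["eef_pos"])
e=observe()["eef_pos"][:2]
move_l([*(e-d*.03),.036],feed=.08);move_l([*(e-d*.03),.16],feed=.15);movep([.42,.3,.25],[np.pi,0,2.6])
tops();print(observe()["time_s"])
E
```

```text
[ 4.6000e-01 -2.1000e-02 -2.8000e-02  9.0018e+01  8.9262e+01] plate frame [0.0246 0.0021] top z 0.0756 slope [0.005 0.005]
[ 0.479 -0.159  0.476 92.431 94.64 ] plate frame [ 0.0587 -0.1337] top z 0.0807 slope [-0.006  0.003]
[ 0.505  0.126  0.757 91.106 93.083] plate frame [0.0538 0.1525] top z 0.0809 slope [ 0.005 -0.001]
[(4, 0.69), (7, -0.22), (10, 0.58), (13, -1.11), (16, 1.98), (19, 3.6), (22, 3.92), (25, 3.32), (28, 3.64), (31, 2.66)] [ 0.5010313  -0.02110344  0.03605429]
[ 4.4300e-01 -2.1000e-02 -2.8000e-02  9.1779e+01  9.1907e+01] plate frame [ 0.0084 -0.0002] top z 0.0753 slope [-0.004 -0.005]
[ 0.479 -0.159  0.462 92.45  94.359] plate frame [ 0.0585 -0.1336] top z 0.0811 slope [-0.013  0.002]
[ 0.505  0.126  0.757 91.106 93.025] plate frame [0.0538 0.1526] top z 0.0808 slope [-0.009 -0.005]
26.4667
```

The full carton's top is now about 5.5 mm below the other two and level, and it sits 8 mm from the centre. Both empty cartons are undisturbed, well over 100 mm away. Handing in.

```bash
python3 -c "
from plant import *
hold(.5);print(job_done())"
```

```text
the job is handed in; nothing more can be done
None
```

The far carton was the full one; it now stands flat on the plate about 8 mm from its centre, its top about 5.5 mm below the other two (plate fully down), the other two cartons were never touched, and the job was handed in at about 27 s (the verdict was not shown).

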